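Shut a boxed-in valve with a ring wrench

TASK

Pick up the larger of the two ring wrenches and use it to turn the valve's hex spindle clockwise (seen from above) until its pointer is fully home against the stop pin; the guard leaves room only for short strokes, so lift the wrench off and reseat it for each one. Then lay the wrench down flat with its whole length on the grey rubber pad. Do not touch the valve with the gripper, and leave everything else on the bench where it stands.

Things in the scene. Friction and masses are not known exactly. Their poses are not given: they have to be found in the camera images.
- wrench: The larger ring (box-end) wrench, steel, loose, 199 mm long, 0.28 to 0.46 kg, lying flat. Origin on its underside plane, under the handle, 108 mm from the ring's centre; x runs along the handle from the ring towards the tail, z up. Handle 14 mm wide (along y), from 3 to 19 mm above the underside, reaching from 26 to 170 mm from the ring's centre.
- wrench_ring (a point): Centre of the larger wrench's ring, at the underside, 108 mm from the wrench's origin along its -x. Ring 22 mm high, 29 mm outer radius, with a hexagonal through opening 39 mm across flats; one corner of the hexagon lies on the handle's line.
- wrench_tail (a point): Free end of the larger wrench's handle, at underside height, 62 mm from the wrench's origin along its +x.
- small_wrench: A similar but smaller ring wrench, 150 mm long, ring 20 mm outer radius, opening 26 mm across flats (too small for the spindle). A bystander, loose. Origin under its handle, 75 mm from its ring's centre; x along the handle towards the tail.
- valve: Fixed aluminium valve block, 45 mm high, x from -60 to +70 mm, y +-75 mm, carrying spindle and guard. Origin at bench height under the spindle's axis; z up. Pipe stubs stick out to 130 mm each way along y, up to 43 mm high. Its -x side is the open side of the guard.
- guard (a point): Point on the spindle's axis at the top height of the grey three-sided guard, 100 mm above the bench. The guard stands on the block, 8 mm thick: back plate with inner face at x = +48 mm (valve frame), side plates with inner faces at y = +-62 mm from x = -35 to +56 mm. A seated wrench fits only with its handle out of the open -x side, and swings 55 degrees either way of -x before it hits.
- seat (a point): Point on the spindle's axis 60 mm above the bench: centre of the shoulder on which the wrench's underside rests when seated. The brass hexagon, 36 mm across flats, rises 13 mm straight above it, then tapers as a cone to 11 mm radius, 24 mm above the seat.
- stop_pin (a point): Top of the 4 mm radius stop pin, 57 mm above the bench, 38 mm from the spindle's axis towards the valve's -x: below a seated wrench, so not in its way.
- spindle (a joint): Turn of the spindle, rad: grows clockwise seen from above; 2.6 = pointer at the stop, fully home. The 7 mm wide steel pointer at its foot, below the seat, reaches 48 mm from the axis, in line with a corner of the hexagon. Its direction, counter-clockwise from the valve's +x axis, is pi + 2.6 - value. It takes about 0.5 N m (5 N at the grip) and stays where left.
- pointer_tip (a point): Outer end of the spindle's pointer, 48 mm from the axis, on its top. The larger wrench drops over the hexagon when its handle's direction equals the pointer's plus any multiple of 60 degrees; seated, it has about 9 degrees of play either way. The spindle is greased: turned back to the middle of its play, the wrench lifts off level and freely.
- pad: Fixed grey rubber pad, 250 x 110 x 4 mm (long side along its x), on which the wrench must end. Origin at its centre, at bench height; z up.
- jar: White round jar, radius 40 mm, 95 mm high, a bystander, loose. Origin at the centre of its underside.
- dishes: Stack of three round dishes, radius 44 mm, 37 mm high, a bystander, loose. Origin at the centre of its underside.
- flask: Slim white bottle, radius 25 mm, 130 mm high, a bystander, loose. Origin at the centre of its underside.
- beaker: Open glass beaker, radius 36 mm, 90 mm high, a bystander, loose. Origin at the centre of its underside.
- weight: Brass cylinder weight, radius 24 mm, 45 mm high, a bystander, loose. Origin at the centre of its underside.
Not all that is in view belongs to the job. What is shaped like the wrench but turquoise or yellow is not meant.

How it is judged:
By the outcome, as a careful person would: the job done as asked, in the order asked, and still so for the second after the job is handed in, with the robot touching nothing.
It also fails if it takes over 72 s, if anything falls off the work surface, if the arm or the gripper's body presses on something with over 40 N, if the wrist force passes 120 N, or if a joint passes its speed limit or range.

ROBOT

A 7-joint arm with a two-finger parallel gripper is mounted at the origin on the work surface. World frame = base frame: x ahead of the robot, y to its left, z up, the work surface at z = 0. Lengths are in m, angles in rad, forces in N, time in s.
With the tool pointing down it reaches from about 0.35 to 0.9 m from the base axis. Payload 8.1 kg.
Tool frame: the origin (TCP) lies at the very end of the fingers, on their centre line; the grasp point (between the pads) lies arm.grip_point_offset behind it (arm.grip_point_offset is the distance from the TCP to the grasp point, in m); z points along the fingers, y is the line along which they close (so a half turn about z gives the same grasp; the last joint's range is limited). The gripper opens to 92 mm and grips with 3 to 60 N. Pads are 19 mm wide; open, the fingers measure 130 mm over their backs; the gripper's body (75 mm by 190 mm) begins 47 mm behind the grasp point.
Start: joints at [-1.358, 0.434, 0.025, 1.573, -0.012, 1.134, -0.075], TCP at [0.194, 0.594, 0.227] pointing down, gripper open.
Joint ranges: [-2.62, 2.62], [-0.44, 2.09], [-1.27, 1.32], [0.08, 2.57], [-1.32, 4.46], [0.12, 2], [-2.74, 2.74]. Speed limits (rad/s): [2.22, 2.22, 3.01, 3.01, 3.14, 3.14, 3.14].

INTERFACE

Orientations are given as a rotation vector (axis times angle).
In Python, from cell import arm gives the robot as it stands. The module is installed in compiled form; this text tells all that it offers.
- The arm moves only by the shell command python3 -m creep 'ROWS' [OPENING] [FORCE]. ROWS is JSON, a list of rows, each a list of 6 numbers: the shift along the tool's x, y, z scaled (see below), then the turn, a rotation vector about the tool's x, y, z scaled (see below). A call has 1 to 20 rows; each row shifts and turns the commanded pose from where the row before left it, along the tool's axes as they then stand; what a row does not reach is not made up. The controller multiplies each number of a shift by 0.4 m and each number of a turn by 120 degrees. A row lasts 1/12 s, in which the tool goes at most 41.7 mm and 7.16 degrees, less where a joint would pass 70% of its speed; a pose out of reach is approached as far as the arm can. A call with a number of a shift or a turn outside -1 to 1 is refused whole. A call with a gripper value outside its range is refused whole. OPENING is the closure, from -1 (fully open) to 1 (shut), set as the call begins (- or left out, the last holds). The fingers move at their own pace and stop on an object; FORCE is the grip in N (left out, the last holds). Time passes only in rows, so rows that do not move let the fingers close. It gives the time, the measured TCP pose, the force, the opening and the grip force at its end, in the units of the state.
- arm.observe(): the state, without advancing time (a new reading comes with each control period).
- arm.get_image(name): name is "scene" or "side" or "wrist"; returns a dict with "frame" (400x640x3 uint8, red, green, blue), "intrinsics" (3x3 intrinsics, pixels), "distortion" ([k1, k2, p1, p2, k3] as OpenCV has them; the pictures are not rectified), "rvec" (rotation vector, rad) and "tvec" (3), from world to camera coordinates, as OpenCV has them; the wrist camera has in their place "mount" (4x4, takes a point from camera to tool coordinates, whose origin is the TCP and whose axes are the flange's). Camera axes: x right, y down, z forward; pixel columns grow to the right and rows downward; lengths in m; the calibration is good to about 2 mm. A picture is of the moment at which its call begins: read the wrist's pose just before it. There is no depth.
- arm.sign_off(): hands the job in; it is judged then, once.
The state is a dict: "clock": time; "joints": joint angles; "dq": joint speeds; "joint_efforts": joint torques, N m; "position": TCP position; "ee_rot": TCP orientation; "force": force on the tool from outside, world axes, zero at the start; "ft_torque": the same for the moment, N m; "width": opening from 0.0 (shut) to 1.0 (fully open); "gripper_force": force on a finger pad.
Only numpy, scipy, OpenCV 4.12 (cv2) and the standard library are available. Lean on these libraries where they do the work, as an engineer would, in place of code of your own. Each camera call takes 0.05 s, during which the arm holds its last target. There are 200 camera calls.

## Working session

There is one attempt and no reset: what is moved stays moved. The work goes in short steps, Python scripts to look and compute and a shell command to move; the robot and the scene stay as the last step left them, time stands still between calls to the robot, and variables do not carry over. Pictures are saved under pics/ and viewed, at most 13 in all, crops included, and the job is handed in when it is done.

```bash
mkdir -p pics; ls
cat > h.py <<'E'
import numpy as np,cv2
from cell import arm
from scipy.spatial.transform import Rotation as R
def cam(n):
    s=arm.observe(); im=arm.get_image(n); K=np.array(im["intrinsics"]);D=np.array(im["distortion"])
    if n=="wrist":
        T=np.eye(4);T[:3,:3]=R.from_rotvec(s["ee_rot"]).as_matrix();T[:3,3]=s["position"]
        W=T@np.array(im["mount"])
    else:
        W=np.eye(4);r=cv2.Rodrigues(np.array(im["rvec"]))[0];W[:3,:3]=r.T;W[:3,3]=-r.T@np.array(im["tvec"]).ravel()
    return im["frame"],K,D,W
def ray(c,uv):
    f,K,D,W=c
    p=cv2.undistortPoints(np.array(uv,float).reshape(-1,1,2),K,D).reshape(-1,2)
    d=np.c_[p,np.ones(len(p))]@W[:3,:3].T
    return W[:3,3],d/np.linalg.norm(d,axis=1)[:,None]
def plane(c,uv,z):
    o,d=ray(c,uv); return o+d*((z-o[2])/d[:,2])[:,None]
def proj(c,P):
    f,K,D,W=c; M=np.linalg.inv(W)
    return cv2.projectPoints(np.array(P,float).reshape(-1,3),cv2.Rodrigues(M[:3,:3])[0],M[:3,3],K,D)[0].reshape(-1,2)
def tri(c1,u1,c2,u2):
    A=[];b=[]
    for c,u in((c1,u1),(c2,u2)):
        o,d=ray(c,[u]);Q=np.eye(3)-np.outer(d[0],d[0]);A.append(Q);b.append(Q@o)
    x,r,_,_=np.linalg.lstsq(np.vstack(A),np.hstack(b),rcond=None); return x,np.sqrt(r)
def save(n,f): cv2.imwrite("pics/"+n,cv2.cvtColor(f,cv2.COLOR_RGB2BGR))
E
python3 - <<'E'
from h import *
import pickle
s=arm.observe();print(s,arm.grip_point_offset)
print(R.from_rotvec(s["ee_rot"]).as_matrix().round(3))
d={}
for n in("scene","side","wrist"):
    d[n]=cam(n);save(n+"0.png",d[n][0]);print(n,d[n][3].round(3),d[n][1][0,0])
pickle.dump(d,open("c0.pkl","wb"))
E
```

```text
pics
{'clock': 0.0, 'joints': array([-1.35761482,  0.43519837,  0.02498365,  1.57410298, -0.01160814,
        1.13401629, -0.07511348]), 'dq': array([-7.46217960e-04,  4.25874719e-04, -9.25198796e-04,  8.42129326e-05,
        5.82401620e-04, -7.12547813e-04, -3.48183593e-04]), 'joint_efforts': array([-2.80430868e-04, -6.67831135e+01,  9.84704420e-01, -3.14475095e+01,
       -6.06365525e-02,  4.25726152e-02,  1.64898338e-04]), 'position': array([0.1939963 , 0.59358131, 0.22595812]), 'ee_rot': array([-4.94102360e-01, -3.10238202e+00,  2.47554637e-03]), 'force': array([0.13316297, 0.64304918, 0.09139254]), 'ft_torque': array([-0.02985759, -0.03156792,  0.00709794]), 'gripper_force': 0.0, 'width': 0.9952797890800804} 0.0188
[[-0.951  0.311 -0.   ]
 [ 0.311  0.951 -0.002]
 [-0.    -0.002 -1.   ]]
scene [[ 0.668  0.551 -0.501  0.943]
 [ 0.744 -0.488  0.456 -0.493]
 [ 0.007 -0.677 -0.736  0.819]
 [ 0.     0.     0.     1.   ]] 387.6133385281733
side [[ 0.967 -0.187  0.175  0.253]
 [-0.256 -0.697  0.67  -0.762]
 [-0.004 -0.692 -0.722  0.857]
 [ 0.     0.     0.     1.   ]] 404.3265646494102
wrist [[ 0.311  0.914  0.261  0.124]
 [ 0.95  -0.299 -0.088  0.616]
 [-0.002  0.275 -0.961  0.384]
 [ 0.     0.     0.     1.   ]] 314.6838205340282
```

View pics/scene0.png

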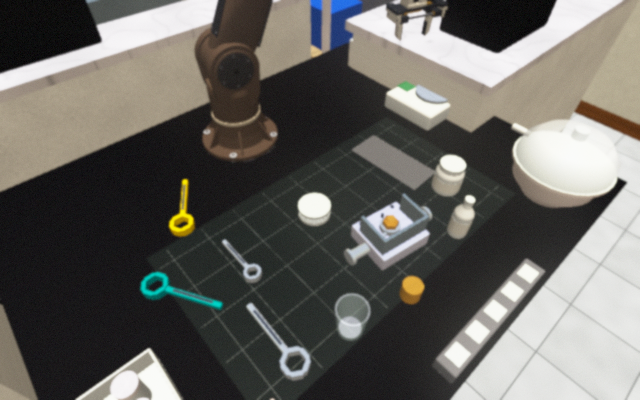

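View pics/side0.png

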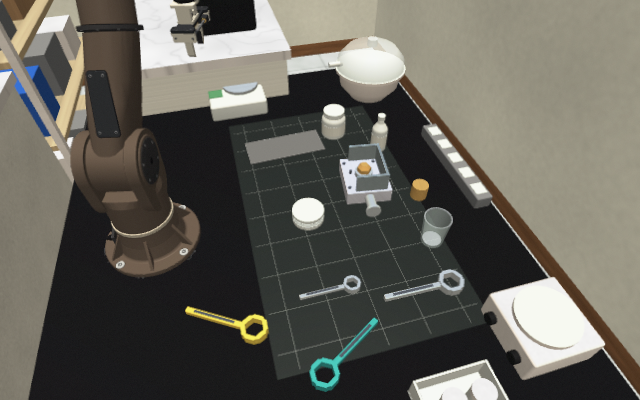

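Scene view: large wrench has its ring at about (294,362) and tail at (250,306). The valve spindle is at (390,223) and the pad at (393,160). Side view: ring (451,282), tail (387,297), spindle (364,169), pad (285,147). The guard opens towards the robot.

Run:
```python
from h import *
import pickle
d=pickle.load(open("c0.pkl","rb"));a=d["scene"];b=d["side"]
for n,u,v in [("ring",(294,362),(451,282)),("tail",(250,306),(387,297)),("spindletop",(390,222),(364,168)),("pad",(393,160),(285,147)),
 ("jar top",(452,161),(334,110)),("beaker",(352,310),(437,220)),("weight",(412,283),(420,184)),("dishes",(314,203),(308,208)),("flask top",(469,200),(381,117)),("small ring",(252,272),(351,284))]:
    print(n,*[x.round(3) for x in tri(a,u,b,v)])
# refined masks: bright greyish comps in the side & scene near wrench
def comp(c,box,nm):
    f=c[0];x0,y0,x1,y1=box
    hsv=cv2.cvtColor(f,cv2.COLOR_RGB2HSV);m=((hsv[...,2]>115)&(hsv[...,1]<70)).astype(np.uint8)
    mm=np.zeros_like(m);mm[y0:y1,x0:x1]=m[y0:y1,x0:x1]
    n,l,s,ce=cv2.connectedComponentsWithStats(mm);i=1+np.argmax(s[1:,4])
    ys,xs=np.where(l==i);P=plane(c,np.c_[xs,ys],0.018)[:,:2]
    # principal axis + extents
    box=cv2.minAreaRect(P.astype(np.float32)*1000);
    print(nm,s[i],"rect mm",np.round(box[0],1),np.round(box[1],1),round(box[2],1))
comp(a,(235,295,315,385),"scene wrench");comp(b,(380,265,470,305),"side wrench")
# pad corners
for c,n,box in((a,"scene",(340,125,440,190)),(b,"side",(240,125,330,168))):
    f=c[0];x0,y0,x1,y1=box;hsv=cv2.cvtColor(f,cv2.COLOR_RGB2HSV)
    m=np.zeros(f.shape[:2],np.uint8);m[y0:y1,x0:x1]=((hsv[...,2]>70)&(hsv[...,2]<150)&(hsv[...,1]<60))[y0:y1,x0:x1]
    m=cv2.morphologyEx(m,cv2.MORPH_OPEN,np.ones((4,4)))
    N,l,s,ce=cv2.connectedComponentsWithStats(m);i=1+np.argmax(s[1:,4]);ys,xs=np.where(l==i)
    P=plane(c,np.c_[xs,ys],0.004)[:,:2]*1000;r=cv2.minAreaRect(P.astype(np.float32));print(n,"pad",s[i],np.round(r[0],1),np.round(r[1],1),r[2])
```

```text
ring [ 0.698 -0.338  0.015] [0.001]
tail [ 0.536 -0.333  0.011] [0.002]
spindletop [0.609 0.047 0.068] [0.]
pad [ 0.42   0.29  -0.001] [0.005]
jar top [0.595 0.313 0.099] [0.005]
beaker [ 0.716 -0.196  0.08 ] [0.002]
weight [ 0.75  -0.036  0.047] [0.002]
dishes [ 0.419 -0.039  0.042] [0.001]
flask top [0.716 0.204 0.121] [0.001]
small ring [ 0.465 -0.278  0.01 ] [0.001]
scene wrench [ 246  303   65   77 1015] rect mm [ 630.4 -333.2] [ 61.5 200. ] 88.4
side wrench [384 269  81  32 666] rect mm [ 629.7 -348.1] [204.3  65.5] 8.4
scene pad [ 353  136   86   55 2154] [444.2 287.5] [295.5 121.7] 3.1463370323181152
side pad [ 246  131   80   34 1668] [420.5 280.3] [251.9 115.3] 2.544558525085449
```

View pics/wrist0.png

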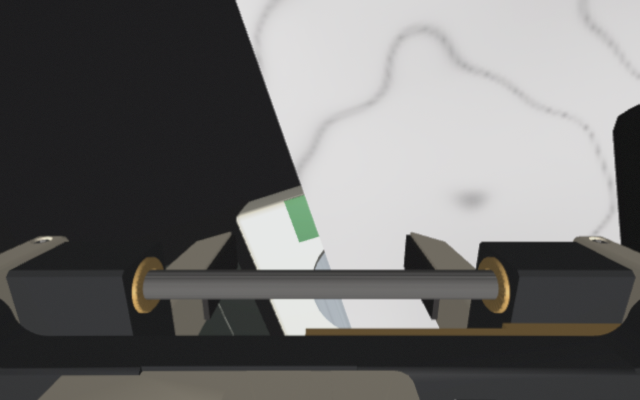

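Wrist view: it shows only the bench edge and the counter. The measured heights match the text. I'll move over the valve, with the tool's x axis towards world +x, for a close look.

```bash
python3 -m creep '[[-0.068,-0.0635,-0.0074,0,0,0],[-0.068,-0.0635,-0.0074,0,0,0],[-0.068,-0.0635,-0.0074,0,0,0],[-0.068,-0.0635,-0.0074,0,0,0],[-0.068,-0.0635,-0.0074,0,0,0],[-0.068,-0.0635,-0.0074,0,0,0],[-0.068,-0.0635,-0.0074,0,0,0],[-0.068,-0.0635,-0.0074,0,0,0],[-0.068,-0.0635,-0.0074,0,0,0],[-0.068,-0.0635,-0.0074,0,0,0],[-0.068,-0.0635,-0.0074,0,0,0],[-0.068,-0.0635,-0.0074,0,0,0],[-0.068,-0.0635,-0.0074,0,0,0],[-0.068,-0.0635,-0.0074,0,0,0],[-0.068,-0.0635,-0.0074,0,0,0],[-0.068,-0.0635,-0.0074,0,0,0],[-0.068,-0.0635,-0.0074,0,0,0],[0,0,0,0,0,0.0587],[0,0,0,0,0,0.0587],[0,0,0,0,0,0.0587]]' -1
python3 -m creep '[[0,0,0,0,0,0.0587],[0,0,0,0,0,0.0587],[0,0,0,0,0,0.0587],[0,0,0,0,0,0.0587],[0,0,0,0,0,0.0587],[0,0,0,0,0,0.0587],[0,0,0,0,0,0.0587],[0,0,0,0,0,0.0587],[0,0,0,0,0,0.0587],[0,0,0,0,0,0.0587],[0,0,0,0,0,0.0587],[0,0,0,0,0,0.0587],[0,0,0,0,0,0.0587],[0,0,0,0,0,0.0587],[0,0,0,0,0,0.0587],[0,0,0,0,0,0.0587],[0,0,0,0,0,0.0587],[0,0,0,0,0,0.0587],[0,0,0,0,0,0.0587],[0,0,0,0,0,0.0587]]'
python3 - <<'E'
from h import *
import pickle
s=arm.observe();print(s["position"],s["joints"].round(2),R.from_rotvec(s["ee_rot"]).as_matrix().round(3))
c=cam("wrist");pickle.dump(c,open("c1.pkl","wb"));save("w1.png",c[0])
E
```

```text
clock: 1.82
position: [0.4996, 0.039, 0.2768]
ee_rot: [-1.066, -2.955, 0.0]
force: [1.1, 0.2, -0.5]
width: 1.003
gripper_force: 0.0
clock: 3.48
position: [0.4993, 0.04, 0.2769]
ee_rot: [-3.142, 0.012, 0.0]
force: [-0.1, 0.4, 0.0]
width: 0.997
gripper_force: 0.0
[0.49930427 0.04003927 0.27691559] [-0.88  0.22  0.85  1.84 -0.18  1.16 -1.54] [[ 1.    -0.008 -0.   ]
 [-0.008 -1.     0.   ]
 [-0.    -0.    -1.   ]]
```

View pics/w1.png

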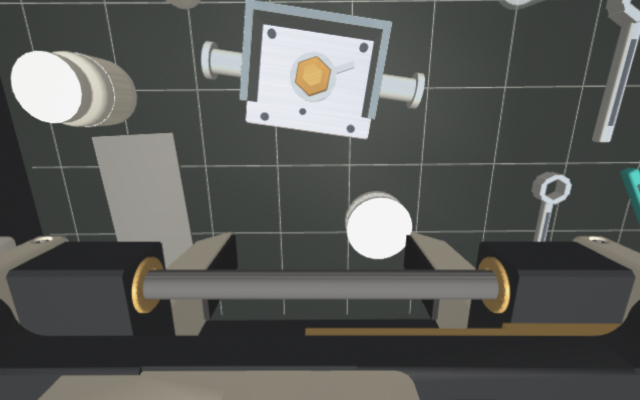

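Wrist view: the brass hex is at (313,75) and the pointer tip at about (353,66). The stop pin is at (303,111), and the guard's back plate runs from (248,3) to (390,22). I'll take a second wrist position to triangulate.

```bash
python3 -m creep '[[0.075,0,0,0,0,0],[0.075,0,0,0,0,0],[0.075,0,0,0,0,0],[0,0,0,0,0,0],[0,0,0,0,0,0]]'
cat > vis.py <<'E'
from h import *
def brass(c,box=None):
    h=cv2.cvtColor(c[0],cv2.COLOR_RGB2HSV);m=((h[...,0]>8)&(h[...,0]<26)&(h[...,1]>110)&(h[...,2]>110)).astype(np.uint8)
    m[230:]=0
    n,l,s,ce=cv2.connectedComponentsWithStats(m)
    return [(s[i,4],ce[i].round(1),s[i,:4]) for i in range(1,n) if s[i,4]>60],l
E
python3 - <<'E'
from vis import *
import pickle
s=arm.observe();print(s["position"])
c2=cam("wrist");pickle.dump(c2,open("c2.pkl","wb"))
c1=pickle.load(open("c1.pkl","rb"))
for c in(c1,c2): print(brass(c)[0])
p=proj(c2,[[0.606,0.045,0.06]])[0];print(p)
x,y=p.astype(int);A=cv2.resize(c2[0][max(0,y-85):y+85,x-110:x+110],None,fx=3.4,fy=3.4,interpolation=cv2.INTER_CUBIC);save("w2.png",A);print(x-110,max(0,y-85),A.shape)
for n,u in(("bp L",(248,3)),("bp R",(390,22)),):print(n,plane(c1,[u],.1))
print("pin",plane(c1,[(303,111)],.057),"tip",plane(c1,[(353,66)],.055),"hex",plane(c1,[(313,75)],.08))
E
```

```text
clock: 3.95
position: [0.5902, 0.0395, 0.2761]
ee_rot: [3.14, 0.0, -0.002]
force: [-0.5, -0.9, -0.8]
width: 1.001
gripper_force: 0.0
[0.59020998 0.03950999 0.27605567]
[(np.int32(944), array([312.4,  75.6]), array([296,  57,  34,  38], dtype=int32))]
[(np.int32(1900), array([385.8,  28.5]), array([363,   2,  47,  54], dtype=int32)), (np.int32(765), array([312.8, 159.2]), array([297, 143,  33,  33], dtype=int32))]
[314.6656495  161.13766667]
204 76 (578, 748, 3)
bp L [[0.67059456 0.10549375 0.1       ]]
bp R [[ 0.65360361 -0.02833649  0.1       ]]
pin [[0.57296927 0.05855826 0.057     ]] tip [[0.6208268 0.0016206 0.055    ]] hex [[0.60930736 0.04597979 0.08      ]]
```

View pics/w2.png

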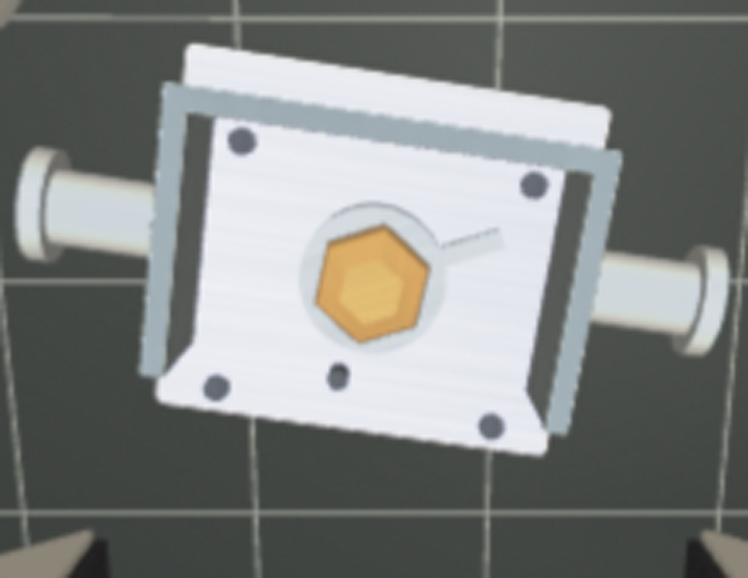

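The enlarged crop shows the hex centred at (373,284), the pointer tip at (502,238), the pin at (339,373) and the guard's top corners at (163,84), (621,152), (140,375) and (567,434).

```bash
cat > m.py <<'E'
from h import *
import pickle
c1=pickle.load(open("c1.pkl","rb"));c2=pickle.load(open("c2.pkl","rb"))
q=lambda L:np.array(L,float)/3.4+[204,76]
g=plane(c2,q([(163,84),(621,152),(140,375),(567,434)]),.1)[:,:2]
v=g[0]-g[1];print("guard w",np.linalg.norm(v),"y-axis ang-90",np.degrees(np.arctan2(v[1],v[0]))-90)
for i,j in((0,2),(1,3)):
    w=g[i]-g[j];print(" side len",np.linalg.norm(w),np.degrees(np.arctan2(w[1],w[0])))
yaw=np.arctan2(v[1],v[0])-np.pi/2;ex=np.array([np.cos(yaw),np.sin(yaw)])
print("axis from guard",(g[0]+g[1])/2-ex*.056)
h=plane(c2,q([(328,238),(386,225),(430,268),(416,326),(361,342),(316,303)]),.073)[:,:2];c=h.mean(0)
a=np.degrees(np.arctan2(*(h-c).T[::-1]));print("hex centre",c,"r",np.linalg.norm(h-c,axis=1).round(4),"angles mod60",(a%60).round(1))
print("pointer/pin",)
t=plane(c2,q([(502,238)]),.055)[0,:2]-c;b=plane(c2,q([(339,372)]),.057)[0,:2]-c
for x in(t,b):print(np.linalg.norm(x),np.degrees(np.arctan2(x[1],x[0])))
print("tri tip",tri(c1,(353,66),c2,q([(502,238)])[0]),"tri hex top",tri(c1,(312.8,75.8),c2,q([(371,290)])[0]))
E
python3 m.py
```

```text
guard w 0.13872674607122543 y-axis ang-90 -8.150196893541036
 side len 0.08971735199258886 -8.150315869753419
 side len 0.08989581742128475 -7.958709474514769
axis from guard [0.60836312 0.04671062]
hex centre [0.60984019 0.04594523] r [0.0215 0.0203 0.02   0.0205 0.0204 0.0204] angles mod60 [43.9 47.2 45.8 45.6 48.1 48.3]
pointer/pin
0.047064663345736925 -73.36162505112394
0.03654005830081558 159.62008064773923
tri tip (array([6.22160948e-01, 1.74951164e-04, 4.43909505e-02]), array([0.00056564])) tri hex top (array([0.60869093, 0.04635813, 0.07831161]), array([0.00017194]))
```

Valve yaw is −8.1° with its axis at (0.609, 0.046). The pointer is at −73.4° in the world frame, which agrees with the hex, so about 115° remain. Next is the wrench.

```bash
python3 -m creep '[[-0.01,0.094,0,0,0,0],[-0.01,0.094,0,0,0,0],[-0.01,0.094,0,0,0,0],[-0.01,0.094,0,0,0,0],[-0.01,0.094,0,0,0,0],[-0.01,0.094,0,0,0,0],[-0.01,0.094,0,0,0,0],[-0.01,0.094,0,0,0,0],[-0.01,0.094,0,0,0,0],[-0.01,0.094,0,0,0,0],[0,0,0,0,0,0],[0,0,0,0,0,0]]'
python3 - <<'E'
from h import *
import pickle
c=cam("wrist");pickle.dump(c,open("c3.pkl","wb"));save("w3.png",c[0]);print(proj(c,[[.698,-.338,.02],[.536,-.333,.01]]))
E
```

```text
clock: 5.0
position: [0.5463, -0.3388, 0.2775]
ee_rot: [3.141, -0.01, -0.0]
force: [-0.6, 0.9, 0.1]
width: 1.0
gripper_force: 0.0
[[317.93910914  43.25643691]
 [315.39659646 174.49487858]]
```

View pics/w3.png

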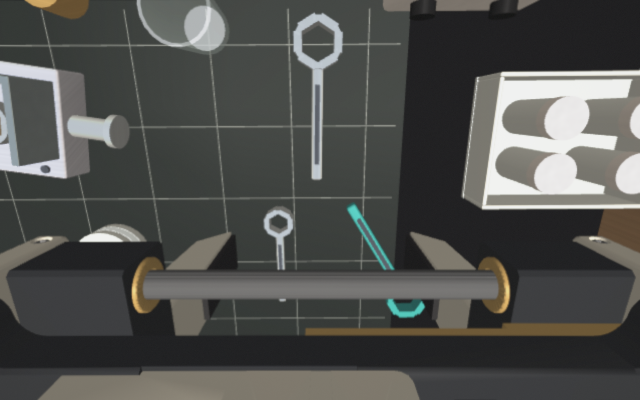

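Wrist view: large wrench ring at (318,41), tail end at (317,179). The beaker, bin, teal decoy and small wrench are all clear of the grip spot. I'll take a second view, closer.

```bash
python3 -m creep '[[0.03,0,0.06,0,0,0],[0.03,0,0.06,0,0,0],[0.03,0,0.06,0,0,0],[0.03,0,0.06,0,0,0],[0,0,0,0,0,0],[0,0,0,0,0,0]]'
cat > wr.py <<'E'
from h import *
import pickle
def wrench(c,seed,z=.019):
    # seed pixel column/row of ring; largest bright grey component there, rows <235
    h=cv2.cvtColor(c[0],cv2.COLOR_RGB2HSV);m=((h[...,2]>125)&(h[...,1]<60)).astype(np.uint8);m[235:]=0
    m=cv2.morphologyEx(m,cv2.MORPH_OPEN,np.ones((3,3)))
    n,l=cv2.connectedComponents(m)
    x,y=map(int,seed);w=l[max(0,y-30):y+31,x-30:x+31];i=np.bincount(w[w>0]).argmax();k=(l==i).astype(np.uint8)
    # hexagon opening: inner contour nearest the seed
    cs,hi=cv2.findContours(k,cv2.RETR_CCOMP,cv2.CHAIN_APPROX_NONE)
    hole=max([q for q,hh in zip(cs,hi[0]) if hh[3]>=0 and abs(q[:,0].mean(0)-[x,y]).max()<25],key=len)[:,0]
    M=cv2.moments(hole.reshape(-1,1,2));rc=np.array([M["m10"],M["m01"]])/M["m00"]
    out=max([q for q,hh in zip(cs,hi[0]) if hh[3]<0],key=len)[:,0]
    return k,rc,hole,out
E
python3 - <<'E'
from wr import *
c3=pickle.load(open("c3.pkl","rb"));c4=cam("wrist");pickle.dump(c4,open("c4.pkl","wb"));save("w4.png",c4[0])
print(arm.observe()["position"])
res=[]
for c in(c3,c4):
    sd=proj(c,[[.7,-.338,.02]])[0]
    k,rc,hole,out=wrench(c,sd);P=plane(c,out,.019)[:,:2];rect=cv2.minAreaRect((P*1000).astype(np.float32))
    tail=out[out[:,1]>out[:,1].max()-2].mean(0)
    RC=plane(c,[rc],.022)[0]
    ys=np.arange(int(rc[1])+45,int(tail[1])-5);mid=np.array([[(np.where(k[y])[0].min()+np.where(k[y])[0].max())/2,y] for y in ys])
    Pm=plane(c,mid,.019)[:,:2];vx,vy,_,_=cv2.fitLine(Pm.astype(np.float32),cv2.DIST_L2,0,.01,.01).ravel()
    print("ring",rc,RC,"tail",tail,plane(c,[tail],.019)[0],"rect",rect,"handle dir",np.degrees(np.arctan2(vy,vx))%180)
    res.append((rc,tail))
for i in(0,1):print("tri",tri(c3,res[0][i],c4,res[1][i]))
for n,u in(("bin edge",(466,200)),("teal",(352,207)),("beaker rim",(165,45))):print(n,plane(c3,[u],.05))
E
```

```text
clock: 5.55
position: [0.5969, -0.3334, 0.1801]
ee_rot: [-3.14, -0.003, 0.004]
force: [-0.5, -1.1, 1.9]
width: 0.999
gripper_force: 0.0
[ 0.59680299 -0.33492128  0.1818017 ]
ring [317.50724638  41.16570048] [ 0.69989433 -0.33751322  0.022     ] tail [316.5 178.7] [ 0.53201182 -0.33456471  0.019     ] rect ((630.5671997070312, -335.40869140625), (59.019874572753906, 198.1190948486328), 88.21768951416016) handle dir 178.78635
ring [324.17758753  78.33465042] [ 0.69970931 -0.33736366  0.022     ] tail [320.         233.86666667] [ 0.54171935 -0.33355172  0.019     ] rect ((635.9635620117188, -336.16552734375), (59.36582946777344, 189.15965270996094), 88.7948226928711) handle dir 178.78435
tri (array([ 0.69958487, -0.33743428,  0.02353898]), array([0.00012428]))
tri (array([ 0.52135661, -0.33371571, -0.03107202]), array([0.00033894]))
bin edge [[ 0.50955147 -0.5248291   0.05      ]]
teal [[ 0.50129213 -0.3800393   0.05      ]]
beaker rim [[ 0.69152678 -0.16789453  0.05      ]]
```

The ring is at (0.700, −0.337) with its top triangulated at 23.5 mm (text: 22 mm), and the handle runs at 178.8°. I'll grasp 100 mm from the ring.

```bash
python3 -m creep '[[0.007,0.002,0.08,0,0,0.01],[0,0,0.08,0,0,0],[0,0,0.08,0,0,0],[0,0,0.08,0,0,0],[0,0,0.08,0,0,0],[0,0,0.02,0,0,0],[0,0,0.02,0,0,0],[0,0,0.004,0,0,0],[0,0,0,0,0,0],[0,0,0,0,0,0]]' -1
python3 -c "
from cell import arm
for i in range(3):
  s=arm.observe();print(s['position'],s['force'],s['ee_rot'])"
```

```text
clock: 6.43
position: [0.6007, -0.3378, 0.0057]
ee_rot: [3.14, -0.036, 0.004]
force: [0.2, -1.1, 0.2]
width: 1.0
gripper_force: 0.0
[ 0.6007013  -0.33784021  0.00572802] [ 0.20436228 -1.09689171  0.15359299] [ 3.13995599 -0.03572862  0.00433828]
[ 0.6007013  -0.33784021  0.00572802] [ 0.20436228 -1.09689171  0.15359299] [ 3.13995599 -0.03572862  0.00433828]
[ 0.6007013  -0.33784021  0.00572802] [ 0.20436228 -1.09689171  0.15359299] [ 3.13995599 -0.03572862  0.00433828]
```

```bash
python3 -m creep '[[0,0,0.007,0,0,0],[0,0,0,0,0,0]]'; python3 -m creep '[[0,0,0,0,0,0],[0,0,0,0,0,0],[0,0,0,0,0,0],[0,0,0,0,0,0],[0,0,0,0,0,0],[0,0,0,0,0,0],[0,0,0,0,0,0],[0,0,0,0,0,0]]' 1 58
```

```text
clock: 6.6
position: [0.6001, -0.3372, 0.0015]
ee_rot: [3.141, -0.036, 0.002]
force: [-0.3, -0.4, -0.7]
width: 1.002
gripper_force: 0.0
clock: 7.27
position: [0.5996, -0.337, 0.0006]
ee_rot: [-3.141, 0.036, 0.0]
force: [-0.7, -0.8, -0.3]
width: 0.473
gripper_force: 0.0
```

```bash
python3 -m creep '[[0,0,0,0,0,0],[0,0,0,0,0,0],[0,0,0,0,0,0],[0,0,0,0,0,0],[0,0,0,0,0,0],[0,0,0,0,0,0],[0,0,0,0,0,0],[0,0,0,0,0,0]]' 1 58
```

```text
clock: 7.93
position: [0.5996, -0.3367, 0.0006]
ee_rot: [-3.141, 0.036, 0.0]
force: [-0.9, 0.9, 1.6]
width: 0.149
gripper_force: 57.8
```

Gripped, 13.7 mm opening. I'll lift and check how the ring hangs.

```bash
python3 -m creep '[[0,0,-0.02,0,0,0],[0,0,-0.06,0,0,0],[0,0,-0.1,0,0,0],[0,0,-0.1,0,0,0],[0,0,-0.1,0,0,0],[0,0,-0.1,0,0,0],[0,0,-0.02,0,0,0],[-0.024,-0.1,0,0,0,0],[-0.024,-0.1,0,0,0,0],[-0.024,-0.1,0,0,0,0],[-0.024,-0.1,0,0,0,0],[-0.024,-0.1,0,0,0,0],[-0.024,-0.1,0,0,0,0],[-0.024,-0.1,0,0,0,0],[-0.024,-0.1,0,0,0,0],[-0.024,-0.1,0,0,0,0],[-0.024,-0.1,0,0,0,0],[0,0,0,0,0,0.052],[0,0,0,0,0,0.052],[0,0,0,0,0,0]]' 1 58
cat > held.py <<'E'
from wr import *
# ring as seen by wrist camera, in tool coordinates (height assumed: underside level zt below TCP)
def held(name=None):
    c=cam("wrist");s=arm.observe();f,K,D,W=c
    T=np.eye(4);T[:3,:3]=R.from_rotvec(s["ee_rot"]).as_matrix();T[:3,3]=s["position"]
    if name:save(name,f);pickle.dump((c,s),open(name+".pkl","wb"))
    return c,s,T
E
python3 - <<'E'
from held import *
c,s,T=held("w5.png");print(s["position"],s["ee_rot"],s["force"],s["ft_torque"],s["joints"].round(2))
print(proj(c,(T@[.1,0,-.021,1])[:3]),proj(c,[[.609,.046,.084]]))
E
```

```text
clock: 9.6
position: [0.5119, 0.0659, 0.2002]
ee_rot: [3.118, -0.382, -0.002]
force: [-0.4, 0.0, -5.0]
width: 0.149
gripper_force: 57.9
[0.51211247 0.06514944 0.20029866] [ 3.11850281e+00 -3.74354569e-01 -1.32878852e-03] [-0.87844531 -0.50201194 -4.60289359] [0.08446877 0.37319997 0.00068437] [-0.92  0.38  0.93  1.92 -0.36  1.02 -1.64]
[[319.37766249  41.45447432]] [[314.33725647  78.69606743]]
```

View pics/w5.png

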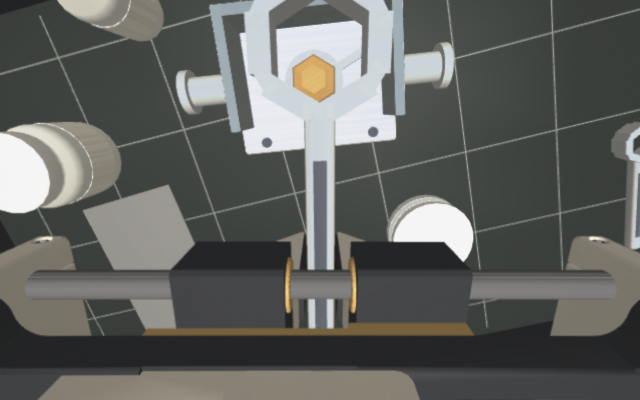

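The wrench hangs from the handle at mid-image. Its ring opening spans columns 275–366 near row 43, with the hex visible at (314,78). I'll check the sag numerically.

Run:
```python
from held import *
c,s=pickle.load(open("w5.png.pkl","rb"))
T=np.eye(4);T[:3,:3]=R.from_rotvec(s["ee_rot"]).as_matrix();T[:3,3]=s["position"]
f=c[0];h=cv2.cvtColor(f,cv2.COLOR_RGB2HSV)
P=lambda x,y,z:proj(c,(T@[x,y,z,1])[:3])[0].round(1)
for sag in(0,.006,.012):
    z=-.021+sag
    print(sag,"outer L/R",P(.1,-.029,z),P(.1,.029,z),"inner flats",P(.1,-.0195,z),P(.1,.0195,z),"near outer",P(.071,0,z+.0),"hole near corner",P(.1-.0225,0,z))
for r in(25,43,60):print(r,f[r,236:406:2].astype(int).mean(-1).astype(int).tolist())
for y in(150,180,210):print(y,f[y,296:346].mean(-1).astype(int).tolist())
for y in(150,180,210): pass
print([P(x,yy,-.018) for x in(.06,.04,.02) for yy in(-.007,.007)])
print(f[85:130,319].mean(-1).astype(int).tolist())
```

```text
0 outer L/R [245.8  41.9] [393.   40.9] inner flats [269.9  41.7] [368.8  41.1] near outer [319.8 117.5] hole near corner [319.7 101.3]
0.006 outer L/R [249.1  44.9] [389.7  44. ] inner flats [272.2  44.8] [366.7  44.2] near outer [319.9 117.3] hole near corner [319.8 101.7]
0.012 outer L/R [252.1  47.7] [386.8  46.9] inner flats [274.2  47.6] [364.7  47. ] near outer [319.9 117. ] hole near corner [319.8 102.1]
25 [80, 80, 80, 80, 134, 208, 211, 210, 210, 211, 210, 210, 211, 211, 210, 210, 192, 108, 103, 103, 96, 82, 78, 78, 79, 79, 79, 79, 78, 79, 79, 82, 94, 97, 109, 118, 149, 172, 205, 228, 230, 230, 231, 232, 234, 233, 233, 233, 233, 233, 233, 233, 233, 233, 233, 233, 233, 233, 233, 232, 232, 232, 224, 118, 104, 105, 151, 212, 211, 211, 212, 214, 214, 213, 212, 211, 211, 211, 207, 172, 171, 172, 171, 164, 82]
43 [84, 84, 117, 233, 235, 221, 211, 211, 211, 211, 211, 211, 211, 211, 211, 211, 209, 133, 103, 103, 157, 235, 236, 235, 235, 235, 235, 235, 234, 234, 234, 234, 233, 233, 233, 233, 232, 232, 232, 232, 232, 232, 232, 232, 232, 232, 232, 232, 232, 233, 233, 233, 234, 234, 23
[... 950 characters left out ...]
12, 114, 142, 195, 215, 216, 214, 212, 208, 194, 145, 87, 72, 72, 73, 75, 77, 80, 89, 99, 106, 117]
210 [67, 70, 90, 121, 109, 73, 68, 68, 71, 98, 153, 193, 202, 204, 206, 209, 204, 172, 116, 107, 106, 106, 107, 107, 108, 108, 109, 110, 110, 113, 142, 195, 215, 216, 214, 212, 208, 190, 138, 79, 69, 69, 69, 69, 69, 69, 68, 69, 70, 69]
[array([304. , 143.4]), array([336. , 143.2]), array([304.9, 187.8]), array([335.6, 187.6]), array([305.7, 228.8]), array([335.3, 228.7])]
[176, 175, 175, 174, 167, 157, 153, 151, 152, 153, 152, 151, 152, 153, 151, 140, 139, 181, 209, 214, 215, 215, 214, 215, 214, 215, 215, 215, 215, 215, 215, 214, 215, 213, 212, 212, 212, 212, 212, 212, 212, 212, 212, 212, 212]
```

```bash
cat > hexrel.py <<'E'
from held import *
from vis import brass
import sys
def rel(c,s,T):
    b,l=brass(c);b=max(b,key=lambda t:t[0]);
    h=plane(c,[b[1]],.075)[0]
    i=l[int(b[1][1]),int(b[1][0])];k=(l==i).astype(np.uint8)
    q=cv2.findContours(k,cv2.RETR_EXTERNAL,cv2.CHAIN_APPROX_NONE)[0][0]
    hull=cv2.convexHull(q)[:,0];Pw=plane(c,hull,.074)[:,:2]
    M=cv2.moments((Pw*1000).astype(np.float32).reshape(-1,1,2));cc=np.array([M["m10"],M["m01"]])/M["m00"]/1000
    d=Pw-cc;a=np.arctan2(d[:,1],d[:,0]);r=np.linalg.norm(d,axis=1)
    Pc=plane(c,q[:,0],.074)[:,:2]-cc;aa=np.arctan2(Pc[:,1],Pc[:,0]);rr=np.linalg.norm(Pc,axis=1)
    ph=np.degrees(np.angle((rr**6*np.exp(6j*aa)).sum()))/6
    t=np.linalg.inv(T)@[*cc,.074,1]
    yaw=np.degrees(np.arctan2(T[1,0],T[0,0]))
    print("area",b[0],"axis world",cc.round(4),"in tool",t[:3].round(4),"hex phase mod60 world",round(ph%60,1),"tool yaw",round(yaw,2))
if __name__=="__main__":
    if len(sys.argv)>1: c,s=pickle.load(open(sys.argv[1],"rb"));T=np.eye(4);T[:3,:3]=R.from_rotvec(s["ee_rot"]).as_matrix();T[:3,3]=s["position"]
    else: c,s,T=held()
    print(s["position"].round(4));rel(c,s,T)
E
python3 hexrel.py w5.png.pkl; for i in 1 2 3; do python3 hexrel.py;done
```

```text
[0.5121 0.0651 0.2003]
area 1354 axis world [0.6103 0.0459] in tool [ 0.1001 -0.0047  0.1262] hex phase mod60 world 47.3 tool yaw -13.69
[0.5123 0.0647 0.2004]
area 1334 axis world [0.6105 0.0458] in tool [ 0.0999 -0.0048  0.1263] hex phase mod60 world 47.9 tool yaw -13.62
[0.5125 0.0645 0.2005]
area 1321 axis world [0.6106 0.0456] in tool [ 0.0998 -0.0048  0.1265] hex phase mod60 world 48.0 tool yaw -13.64
[0.5126 0.0644 0.2006]
area 1286 axis world [0.6108 0.0458] in tool [ 0.0998 -0.0051  0.1265] hex phase mod60 world 47.9 tool yaw -13.69
```

```bash
python3 -m creep '[[0,-0.012,0.05,0,0,0],[0,0,0.06,0,0,0],[0,0,0.06,0,0,0],[0,0,0.06,0,0,0],[0,0,0.03,0,0,0],[0,0,0,0,0,0],[0,0,0,0,0,0],[0,0,0,0,0,0],[0,0,0,0,0,0]]'; python3 hexrel.py; python3 hexrel.py
```

```text
clock: 10.55
position: [0.515, 0.0698, 0.098]
ee_rot: [-3.118, 0.377, -0.003]
force: [1.4, 0.5, -4.5]
width: 0.147
gripper_force: 57.9
[0.5149 0.0699 0.0979]
area 3532 axis world [0.6102 0.047 ] in tool [ 0.098  -0.0004  0.0241] hex phase mod60 world 47.1 tool yaw -13.78
[0.5147 0.07   0.0977]
area 3562 axis world [0.61   0.0469] in tool [ 0.0981 -0.0003  0.0239] hex phase mod60 world 46.4 tool yaw -13.77
```

```bash
python3 -m creep '[[-0.0035,-0.001,0.015,0,0,0],[0,0,0.015,0,0,0],[0,0,0.015,0,0,0],[0,0,0.015,0,0,0],[0,0,0,0,0,0],[0,0,0,0,0,0]]'; python3 -m creep '[[0,0,0.01,0,0,0],[0,0,0.01,0,0,0],[0,0,0.01,0,0,0],[0,0,0,0,0,0],[0,0,0,0,0,0]]'
```

```text
clock: 11.15
position: [0.5123, 0.0703, 0.0721]
ee_rot: [3.118, -0.377, -0.002]
force: [-0.1, -0.5, -4.0]
width: 0.148
gripper_force: 57.9
clock: 11.57
position: [0.5129, 0.0705, 0.0607]
ee_rot: [-3.119, 0.377, -0.0]
force: [-1.0, 0.7, -1.5]
width: 0.147
gripper_force: 57.9
```

Seated at z = 0.061 with light contact. First part of stroke 1 (20°), watching forces.

```bash
python3 -m creep '[[0.0006,-0.01744,0,0,0,0.0333],[0.0006,-0.01744,0,0,0,0.0333],[0.0006,-0.01744,0,0,0,0.0333],[0.0006,-0.01744,0,0,0,0.0333],[0.0006,-0.01744,0,0,0,0.0333],[0,0,0,0,0,0]]'
cat > ax.py <<'E'
from h import *
s=arm.observe();r=R.from_rotvec(s["ee_rot"]).as_matrix();yaw=np.degrees(np.arctan2(r[1,0],r[0,0]))
print("ring",(s["position"]+r@[.1,0,0]).round(4),"handle",round(180+yaw,1),"off -x",round(yaw+8.1,1),"F tool",(r.T@s["force"]).round(1),"M",s["ft_torque"].round(2),s["joints"].round(2))
E
python3 ax.py
```

```text
clock: 12.07
position: [0.5261, 0.1033, 0.0604]
ee_rot: [3.005, -0.916, -0.003]
force: [-4.9, 1.1, 1.7]
width: 0.145
gripper_force: 58.0
ring [0.6091 0.0475 0.0603] handle 146.1 off -x -25.8 F tool [-4.7  1.8 -1.7] M [ 0.23  1.18 -0.22] [-0.87  0.63  0.85  2.01 -0.67  0.8  -1.79]
```

```bash
python3 -m creep '[[0.0006,-0.01744,0,0,0,0.0333],[0.0006,-0.01744,0,0,0,0.0333],[0.0006,-0.01744,0,0,0,0.0333],[0.0006,-0.01744,0,0,0,0.0333],[0.0006,-0.01744,0,0,0,0.0333],[0.0006,-0.01744,0,0,0,0.0333],[0,0,0,0,0,0]]'; python3 ax.py; python3 -m creep '[[0.0003,0.0131,0,0,0,-0.025],[0.0003,0.0131,0,0,0,-0.025],[0.0003,0.0131,0,0,0,-0.025],[0,0,0,0,0,0],[0,0,0,0,0,0]]'; python3 ax.py
```

```text
clock: 12.65
position: [0.5559, 0.1322, 0.0604]
ee_rot: [2.75, -1.518, -0.003]
force: [-6.3, 3.3, 2.3]
width: 0.152
gripper_force: 58.1
ring [0.6092 0.0476 0.0602] handle 122.2 off -x -49.7 F tool [-6.1  3.6 -2.3] M [ 0.61  1.26 -0.34] [-0.94  0.73  0.95  1.93 -0.77  0.9  -2.17]
clock: 13.07
position: [0.5437, 0.1218, 0.0609]
ee_rot: [-2.861, 1.296, 0.0]
force: [-3.1, -0.0, 0.3]
width: 0.152
gripper_force: 58.0
ring [0.6096 0.0466 0.0609] handle 131.2 off -x -40.7 F tool [-2.   2.3 -0.3] M [-0.04  0.74 -0.17] [-0.92  0.69  0.91  1.96 -0.73  0.86 -2.03]
```

```bash
python3 -m creep '[[0,0,-0.01,0,0,0],[0,0,-0.02,0,0,0],[0,0,-0.02,0,0,0],[0,0,-0.02,0,0,0],[0,0,-0.015,0,0,0],[0.0014,0.0261,0,0,0,-0.05],[0.0014,0.0261,0,0,0,-0.05],[0.0014,0.0261,0,0,0,-0.05],[0.0014,0.0261,0,0,0,-0.05],[0.0014,0.0261,0,0,0,-0.05],[0.0014,0.0261,0,0,0,-0.05],[0.0014,0.0261,0,0,0,-0.05],[0.0014,0.0261,0,0,0,-0.05],[0.0014,0.0261,0,0,0,-0.05],[0.0014,0.0261,0,0,0,-0.05],[0,0,0,0,0,0],[0,0,0,0,0,0],[0,0,0,0,0,0]]'; python3 ax.py;  python3 hexrel.py; python3 hexrel.py
```

```text
clock: 14.57
position: [0.5119, 0.0279, 0.0948]
ee_rot: [-3.127, -0.303, -0.0]
force: [-0.4, 0.0, -4.4]
width: 0.148
gripper_force: 57.9
ring [0.61   0.047  0.0948] handle 191.1 off -x 19.2 F tool [-0.4 -0.1  4.4] M [-0.06  0.37 -0.02] [-0.66  0.48  0.68  2.04 -0.43  0.77 -1.09]
[0.5118 0.0281 0.0947]
area 4054 axis world [0.6089 0.047 ] in tool [0.0989 0.0002 0.0207] hex phase mod60 world 14.1 tool yaw 11.13
[0.5118 0.0282 0.0946]
area 4062 axis world [0.6089 0.0471] in tool [0.099  0.0003 0.0206] hex phase mod60 world 14.4 tool yaw 11.19
```

Hex phase is 14.3°, so I'll trim the handle 2.5° ccw and reseat.

```bash
python3 -m creep '[[-0.0015,0.0114,0,0,0,-0.021],[0,0,0.015,0,0,0],[0,0,0.015,0,0,0],[0,0,0.015,0,0,0],[0,0,0.015,0,0,0],[0,0,0.01,0,0,0],[0,0,0.01,0,0,0],[0,0,0.005,0,0,0],[0,0,0,0,0,0],[0,0,0,0,0,0]]'; python3 ax.py
```

```text
clock: 15.5
position: [0.5124, 0.0227, 0.0609]
ee_rot: [-3.119, -0.376, -0.001]
force: [-1.4, 0.3, -0.7]
width: 0.148
gripper_force: 57.9
ring [0.6096 0.0465 0.0609] handle 193.8 off -x 21.9 F tool [-1.2 -0.6  0.7] M [-0.04  0.32  0.09] [-0.6   0.53  0.62  2.06 -0.47  0.7  -1.  ]
```

```bash
python3 -m creep '[[0.0006,-0.01744,0,0,0,0.0333],[0.0006,-0.01744,0,0,0,0.0333],[0.0006,-0.01744,0,0,0,0.0333],[0.0006,-0.01744,0,0,0,0.0333],[0.0006,-0.01744,0,0,0,0.0333],[0.0006,-0.01744,0,0,0,0.0333],[0.0006,-0.01744,0,0,0,0.0333],[0.0006,-0.01744,0,0,0,0.0333],[0.0006,-0.01744,0,0,0,0.0333],[0.0006,-0.01744,0,0,0,0.0333],[0.0006,-0.01744,0,0,0,0.0333],[0.0006,-0.01744,0,0,0,0.0333],[0.0006,-0.01744,0,0,0,0.0333],[0.0006,-0.01744,0,0,0,0.0333],[0.0006,-0.01744,0,0,0,0.0333],[0.0006,-0.01744,0,0,0,0.0333],[0.0006,-0.01744,0,0,0,0.0333],[0.0006,-0.01744,0,0,0,0.0333],[0,0,0,0,0,0]]'; python3 ax.py; python3 -m creep '[[0.0003,0.0131,0,0,0,-0.025],[0.0003,0.0131,0,0,0,-0.025],[0.0003,0.0131,0,0,0,-0.025],[0.0001,0.0087,0,0,0,-0.0167],[0,0,0,0,0,0],[0,0,0,0,0,0]]'; python3 ax.py
```

```text
clock: 17.08
position: [0.5565, 0.1326, 0.0606]
ee_rot: [2.744, -1.53, -0.001]
force: [-3.7, 2.0, 2.2]
width: 0.145
gripper_force: 58.0
ring [0.6091 0.0475 0.0606] handle 121.7 off -x -50.2 F tool [-3.7  2.1 -2.2] M [ 0.35  0.99 -0.26] [-0.95  0.74  0.97  1.93 -0.78  0.91 -2.17]
clock: 17.58
position: [0.5414, 0.12, 0.061]
ee_rot: [-2.878, 1.256, -0.001]
force: [-0.3, -0.3, -2.2]
width: 0.148
gripper_force: 57.9
ring [0.6094 0.0467 0.061 ] handle 132.8 off -x -39.1 F tool [0.  0.4 2.2] M [-0.07  0.34 -0.02] [-0.93  0.69  0.92  1.97 -0.73  0.86 -1.99]
```

```bash
python3 -m creep '[[0,0,-0.01,0,0,0],[0,0,-0.02,0,0,0],[0,0,-0.02,0,0,0],[0,0,-0.02,0,0,0],[0,0,-0.015,0,0,0],[0.0014,0.0261,0,0,0,-0.05],[0.0014,0.0261,0,0,0,-0.05],[0.0014,0.0261,0,0,0,-0.05],[0.0014,0.0261,0,0,0,-0.05],[0.0014,0.0261,0,0,0,-0.05],[0.0014,0.0261,0,0,0,-0.05],[0.0014,0.0261,0,0,0,-0.05],[0.0014,0.0261,0,0,0,-0.05],[0.0014,0.0261,0,0,0,-0.05],[0.0014,0.0261,0,0,0,-0.05],[0,0,0,0,0,0],[0,0,0,0,0,0],[0,0,0,0,0,0]]'; python3 ax.py;  python3 hexrel.py; python3 hexrel.py
```

```text
clock: 19.08
position: [0.5118, 0.0252, 0.0948]
ee_rot: [-3.122, -0.346, -0.0]
force: [-0.2, 0.2, -3.6]
width: 0.147
gripper_force: 57.9
ring [0.6094 0.0471 0.0948] handle 192.7 off -x 20.8 F tool [-0.1 -0.2  3.6] M [-0.1   0.39  0.03] [-0.66  0.48  0.69  2.04 -0.43  0.77 -1.05]
[0.5118 0.0254 0.0947]
area 4102 axis world [0.6087 0.0471] in tool [0.0993 0.0002 0.0206] hex phase mod60 world 14.4 tool yaw 12.72
[0.5117 0.0255 0.0946]
area 4120 axis world [0.6087 0.047 ] in tool [0.0993 0.0005 0.0206] hex phase mod60 world 14.4 tool yaw 12.78
```

```bash
python3 -m creep '[[-0.001,0.0054,0,0,0,-0.01],[0,0,0.015,0,0,0],[0,0,0.015,0,0,0],[0,0,0.015,0,0,0],[0,0,0.015,0,0,0],[0,0,0.01,0,0,0],[0,0,0.01,0,0,0],[0,0,0.005,0,0,0],[0,0,0,0,0,0],[0,0,0,0,0,0]]'; python3 ax.py
python3 -m creep '[[0.0006,-0.01744,0,0,0,0.0333],[0.0006,-0.01744,0,0,0,0.0333],[0.0006,-0.01744,0,0,0,0.0333],[0.0006,-0.01744,0,0,0,0.0333],[0.0006,-0.01744,0,0,0,0.0333],[0.0006,-0.01744,0,0,0,0.0333],[0.0006,-0.01744,0,0,0,0.0333],[0,0,0,0,0,0]]'; python3 ax.py
```

```text
clock: 20.02
position: [0.5122, 0.0223, 0.0608]
ee_rot: [-3.118, -0.384, -0.001]
force: [-0.3, -0.4, -1.8]
width: 0.144
gripper_force: 57.9
ring [0.6092 0.0465 0.0609] handle 194.0 off -x 22.1 F tool [-0.4  0.3  1.8] M [-0.16  0.42 -0.01] [-0.61  0.53  0.63  2.06 -0.48  0.7  -0.99]
clock: 20.68
position: [0.512, 0.0716, 0.0608]
ee_rot: [3.118, -0.384, 0.0]
force: [-3.0, -1.4, -0.1]
width: 0.144
gripper_force: 58.0
ring [0.6091 0.0474 0.0608] handle 166.0 off -x -5.9 F tool [-2.6  2.1  0.1] M [-0.23  0.63 -0.15] [-0.79  0.58  0.78  2.06 -0.6   0.74 -1.45]
```

```bash
python3 -m creep '[[0.0002,-0.0087,0,0,0,0.0167],[0.0002,-0.0087,0,0,0,0.0167],[0,0,0,0,0,0]]'; python3 ax.py; python3 -m creep '[[0.0002,-0.0087,0,0,0,0.0167],[0,0,0,0,0,0]]'; python3 ax.py; python3 -m creep '[[0.0002,-0.0087,0,0,0,0.0167],[0,0,0,0,0,0]]'; python3 ax.py
```

```text
clock: 20.93
position: [0.5137, 0.0774, 0.0607]
ee_rot: [3.103, -0.488, -0.0]
force: [-2.2, -0.3, -0.0]
width: 0.145
gripper_force: 57.9
ring [0.6088 0.0468 0.0607] handle 162.1 off -x -9.8 F tool [-2.  1.  0.] M [-0.3   0.7   0.02] [-0.81  0.59  0.8   2.05 -0.62  0.76 -1.51]
clock: 21.1
position: [0.5147, 0.0807, 0.0607]
ee_rot: [-3.095, 0.542, 0.001]
force: [-3.2, -0.9, 1.1]
width: 0.144
gripper_force: 57.9
ring [0.6088 0.0467 0.0607] handle 160.1 off -x -11.8 F tool [-2.7  2.  -1.1] M [-0.29  0.79  0.12] [-0.82  0.59  0.81  2.05 -0.63  0.76 -1.54]
clock: 21.27
position: [0.5159, 0.0839, 0.0607]
ee_rot: [-3.085, 0.596, 0.001]
force: [-3.2, 0.1, 1.3]
width: 0.145
gripper_force: 57.9
ring [0.6087 0.0467 0.0606] handle 158.1 off -x -13.8 F tool [-3.   1.1 -1.3] M [-0.2   0.91  0.03] [-0.83  0.6   0.82  2.04 -0.64  0.77 -1.58]
```

```bash
python3 -m creep '[[0.0002,-0.0087,0,0,0,0.0167],[0,0,0,0,0,0]]'; python3 ax.py; python3 -m creep '[[0.0002,-0.0087,0,0,0,0.0167],[0,0,0,0,0,0]]'; python3 ax.py;python3 - <<'E'
from held import *
c,s,T=held("w6.png")
E
```

```text
clock: 21.43
position: [0.5171, 0.0867, 0.0606]
ee_rot: [3.073, -0.65, -0.001]
force: [-3.7, -2.0, 1.9]
width: 0.146
gripper_force: 57.9
ring [0.6085 0.0463 0.0605] handle 156.1 off -x -15.8 F tool [-2.6  3.4 -1.9] M [-0.47  1.03  0.18] [-0.84  0.61  0.83  2.04 -0.64  0.77 -1.61]
clock: 21.6
position: [0.5182, 0.0893, 0.0605]
ee_rot: [3.06, -0.703, -0.002]
force: [-5.3, -3.6, 2.2]
width: 0.151
gripper_force: 58.0
ring [0.6082 0.0456 0.0604] handle 154.1 off -x -17.8 F tool [-3.2  5.6 -2.2] M [-0.83  1.27  0.42] [-0.85  0.61  0.84  2.04 -0.65  0.78 -1.64]
```

```bash
python3 -m creep '[[0.0002,-0.0087,0,0,0,0.0167],[0,0,0,0,0,0]]'; python3 ax.py; python3 -m creep '[[0.0002,-0.0087,0,0,0,0.0167],[0,0,0,0,0,0],[0,0,0,0,0,0]]'; python3 ax.py
```

```text
clock: 21.82
position: [0.5194, 0.0918, 0.0604]
ee_rot: [3.047, -0.757, -0.003]
force: [-5.7, -4.8, 1.8]
width: 0.15
gripper_force: 58.1
ring [0.6078 0.0451 0.0603] handle 152.1 off -x -19.8 F tool [-2.8  6.9 -1.8] M [-1.28  1.43  0.56] [-0.86  0.62  0.85  2.03 -0.66  0.79 -1.67]
clock: 22.07
position: [0.5207, 0.0945, 0.0603]
ee_rot: [3.033, -0.807, -0.003]
force: [-7.0, -6.8, 1.9]
width: 0.152
gripper_force: 58.2
ring [0.6075 0.0448 0.0602] handle 150.2 off -x -21.7 F tool [-2.7  9.4 -1.8] M [-1.48  1.66  0.6 ] [-0.87  0.63  0.86  2.03 -0.67  0.79 -1.7 ]
```

Force rises steadily without the spindle following, so it is on the stop. I'll back off to mid-play, lift and verify.

```bash
python3 -m creep '[[0.0006,0.01744,0,0,0,-0.0333],[0.0006,0.01744,0,0,0,-0.0333],[0.0006,0.01744,0,0,0,-0.0333],[0.0006,0.01744,0,0,0,-0.0333],[0.0006,0.01744,0,0,0,-0.0333],[0.0001,0.0065,0,0,0,-0.0125],[0,0,0,0,0,0],[0,0,0,0,0,0]]'; python3 ax.py; python3 -m creep '[[0,0,-0.01,0,0,0],[0,0,-0.02,0,0,0],[0,0,-0.02,0,0,0],[0,0,-0.02,0,0,0],[0,0,-0.015,0,0,0],[0,0,-0.04,0,0,0],[0,0,-0.06,0,0,0],[0,0,-0.06,0,0,0],[0,0,0,0,0,0],[0,0,0,0,0,0],[0,0,0,0,0,0]]'; python3 ax.py;  python3 hexrel.py
python3 - <<'E'
from held import *
c,s,T=held("w7.png");p=proj(c,[[.609,.046,.06]])[0].astype(int);x,y=p;print(p)
y0=max(0,y-80);save("w7c.png",cv2.resize(c[0][y0:y+80,x-110:x+110],None,fx=3.4,fy=3.4,interpolation=cv2.INTER_CUBIC));print(x-110,y0)
E
```

```text
clock: 22.73
position: [0.5106, 0.0612, 0.0608]
ee_rot: [-3.132, 0.234, -0.001]
force: [1.0, -0.5, -0.1]
width: 0.148
gripper_force: 57.9
ring [0.6094 0.0463 0.0609] handle 171.4 off -x -0.5 F tool [1.  0.3 0.1] M [-0.19  0.2  -0.03] [-0.76  0.56  0.75  2.06 -0.58  0.73 -1.36]
clock: 23.65
position: [0.5095, 0.0617, 0.1583]
ee_rot: [-3.133, 0.231, 0.001]
force: [-1.0, -0.5, -5.0]
width: 0.147
gripper_force: 57.9
ring [0.6085 0.047  0.1582] handle 171.6 off -x -0.3 F tool [-1.   0.7  5. ] M [-0.05  0.45 -0.01] [-0.88  0.43  0.89  1.98 -0.42  0.93 -1.49]
[0.5092 0.0615 0.1578]
area 2122 axis world [0.6091 0.0471] in tool [ 0.101  -0.0004  0.0837] hex phase mod60 world 51.0 tool yaw -8.46
[320  73]
210 0
```

View pics/w7c.png

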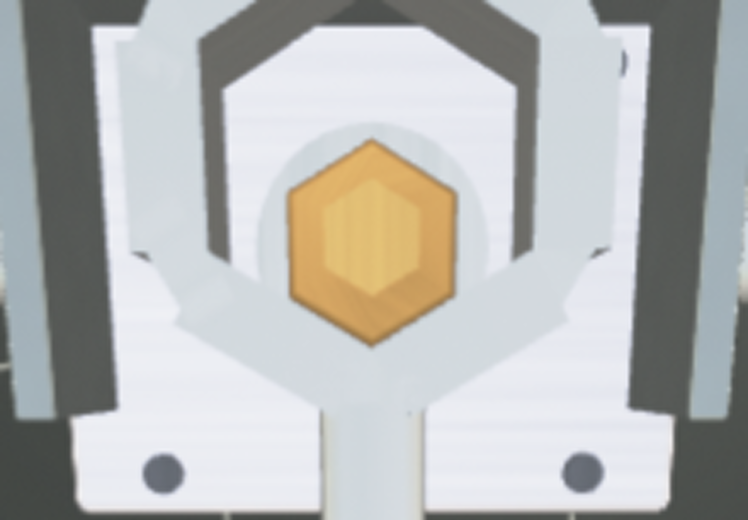

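The picture shows the hex corner in line with the handle and open side. Phase is 51° against 51.9° expected, and nothing shows beside the handle, so the pointer should be under it. Next is the pad, and I'll check its far corners from the earlier view while moving.

```bash
python3 -m creep '[[0,0,-0.05,0,0,0],[0,0,-0.05,0,0,0],[-0.0533,-0.0705,0,0,0,0],[-0.0533,-0.0705,0,0,0,0],[-0.0533,-0.0705,0,0,0,0],[-0.0533,-0.0705,0,0,0,0],[-0.0533,-0.0705,0,0,0,0],[-0.0533,-0.0705,0,0,0,0],[-0.0533,-0.0705,0,0,0,0],[0,0,0,0,0,-0.046],[0,0,0,0,0,-0.046],[0,0,0,0,0,0],[0,0,0,0,0,0],[0,0,0,0,0,0]]'; python3 ax.py
python3 - <<'E'
from held import *
c1=pickle.load(open("c1.pkl","rb"));print(plane(c1,[(95,137),(172,133)],.004))
c=cam("side");pickle.dump(c,open("s8.pkl","wb"))
c2=held("w8.png")[0]
A=cv2.resize(c[0][90:240,230:430],None,fx=2,fy=2,interpolation=cv2.INTER_CUBIC);B=cv2.resize(c2[0],(400,250));save("m8.png",np.vstack([A,B]))
E
```

```text
clock: 24.92
position: [0.3916, 0.2777, 0.1983]
ee_rot: [3.14, 0.063, -0.001]
force: [0.5, -0.2, -4.1]
width: 0.144
gripper_force: 58.0
ring [0.4916 0.2817 0.1982] handle 182.3 off -x 10.4 F tool [0.5 0.2 4.1] M [-0.1   0.43  0.  ] [-1.44  0.29  0.9   2.   -0.28  0.97 -1.93]
[[0.541415   0.34094801 0.004     ]
 [0.54593138 0.23734387 0.004     ]]
```

View pics/m8.png

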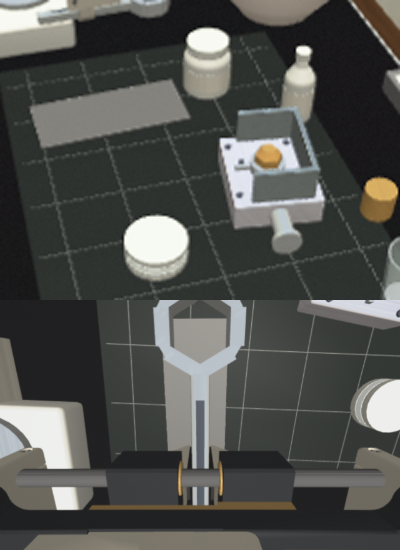

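The side crop shows the pointer aimed at the pin on the open side. The wrist view shows the wrench over the pad. I'll lower it.

```bash
python3 -m creep '[[-0.004,-0.008,0.04,0,0,0],[0,0,0.08,0,0,0],[0,0,0.08,0,0,0],[0,0,0.08,0,0,0],[0,0,0.08,0,0,0],[0,0,0.04,0,0,0],[0,0,0.03,0,0,0],[0,0,0.02,0,0,0],[0,0,0.01,0,0,0],[0,0,0.01,0,0,0],[0,0,0,0,0,0],[0,0,0,0,0,0]]'; python3 ax.py
```

```text
clock: 26.02
position: [0.3902, 0.2819, 0.0112]
ee_rot: [-3.14, -0.07, -0.001]
force: [-0.4, 0.5, -4.4]
width: 0.146
gripper_force: 58.0
ring [0.4901 0.2864 0.0112] handle 182.6 off -x 10.7 F tool [-0.3 -0.5  4.4] M [-0.08  0.43  0.06] [-1.18  0.59  0.61  2.17 -0.63  0.57 -1.62]
```

```bash
python3 -m creep '[[0,0,0.006,0,0,0],[0,0,0.006,0,0,0],[0,0,0,0,0,0],[0,0,0,0,0,0]]'; python3 ax.py
```

```text
clock: 26.35
position: [0.3899, 0.2818, 0.006]
ee_rot: [-3.14, -0.071, -0.0]
force: [-0.3, 0.0, -4.3]
width: 0.146
gripper_force: 58.0
ring [0.4898 0.2863 0.006 ] handle 182.6 off -x 10.7 F tool [-0.3 -0.1  4.3] M [-0.05  0.37  0.03] [-1.17  0.59  0.6   2.17 -0.64  0.56 -1.62]
```

```bash
python3 -m creep '[[0,0,0.003,0,0,0],[0,0,0.001,0,0,0],[0,0,0,0,0,0]]'; python3 ax.py
```

```text
clock: 26.6
position: [0.3898, 0.2818, 0.0045]
ee_rot: [-3.14, -0.07, -0.0]
force: [-2.6, -0.6, 2.7]
width: 0.142
gripper_force: 58.0
ring [0.4897 0.2863 0.0045] handle 182.6 off -x 10.7 F tool [-2.6  0.5 -2.7] M [0.02 0.48 0.07] [-1.17  0.6   0.6   2.17 -0.65  0.55 -1.61]
```

On the pad. Release, wait, and rise.

```bash
python3 -m creep '[[0,0,0,0,0,0],[0,0,0,0,0,0],[0,0,0,0,0,0],[0,0,0,0,0,0],[0,0,0,0,0,0],[0,0,0,0,0,0],[0,0,0,0,0,0],[0,0,0,0,0,0],[0,0,0,0,0,0],[0,0,0,0,0,0],[0,0,0,0,0,0],[0,0,0,0,0,0],[0,0,-0.01,0,0,0],[0,0,-0.03,0,0,0],[0,0,-0.06,0,0,0],[0,0,-0.08,0,0,0],[0,0,-0.08,0,0,0],[0,0,-0.08,0,0,0],[0,0,-0.08,0,0,0],[0,0,-0.08,0,0,0]]' -1
python3 -m creep '[[-0.05,0.09,-0.05,0,0,0],[-0.05,0.09,-0.05,0,0,0],[-0.02,0.09,-0.05,0,0,0],[0,0.09,0,0,0,0],[0,0.09,0,0,0,0],[0,0.09,0,0,0,0],[0,0,0,0,0,0],[0,0,0,0,0,0],[0,0,0,0,0,0]]'
python3 - <<'E'
from held import *
c=cam("side");d=cam("scene");w=held("w9.png")[0]
A=cv2.resize(c[0][90:240,230:430],None,fx=2.6,fy=2.6,interpolation=cv2.INTER_CUBIC);B=cv2.resize(w[0],(520,205*520//520*1+0))
B=cv2.resize(w[0][:210],(520,171));save("m9.png",np.vstack([A,B]))
E
```

```text
clock: 28.27
position: [0.3893, 0.2807, 0.2056]
ee_rot: [3.14, 0.069, -0.001]
force: [0.6, 1.5, -0.9]
width: 0.997
gripper_force: 0.0
clock: 29.02
position: [0.3547, 0.0715, 0.2602]
ee_rot: [-3.14, -0.07, 0.001]
force: [-0.4, -0.5, -1.1]
width: 0.999
gripper_force: 0.0
```

View pics/m9.png

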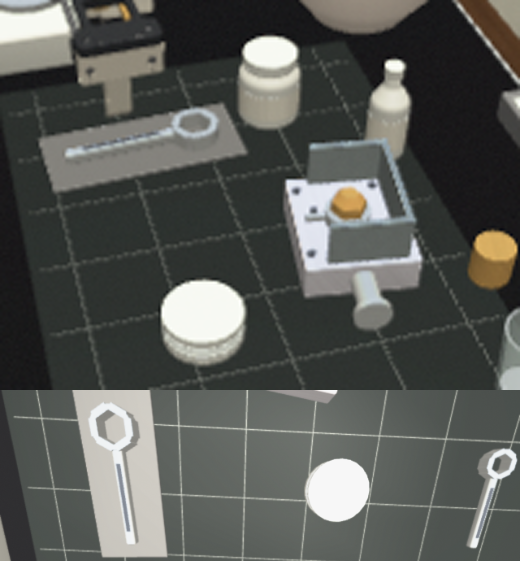

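The wrench lies wholly on the pad and the pointer is by the pin. One last wrist look over the valve to check the pointer numerically.

```bash
python3 -m creep '[[0.09,0.02,0,0,0,0],[0.09,0.02,0,0,0,0],[0.09,0.02,0,0,0,0],[0.09,0.02,0,0,0,0],[0.09,0.02,0,0,0,0],[0,0,0,0,0,0],[0,0,0,0,0,0],[0,0,0,0,0,0]]'; python3 hexrel.py
python3 - <<'E'
from held import *
c=held("w10.png")[0];p=proj(c,[[.609,.046,.06]])[0].astype(int);x,y=p;y0=max(0,y-60)
save("w10c.png",cv2.resize(c[0][y0:y+80,x-80:x+80],None,fx=4,fy=4,interpolation=cv2.INTER_CUBIC));print(x-80,y0)
E
```

```text
clock: 29.83
position: [0.4677, 0.0528, 0.261]
ee_rot: [3.139, 0.062, -0.036]
force: [0.3, -0.9, 0.5]
width: 0.999
gripper_force: 0.0
[0.4674 0.0535 0.2613]
area 1205 axis world [0.6083 0.047 ] in tool [0.1447 0.0123 0.1841] hex phase mod60 world 52.0 tool yaw 2.37
252 0
```

View pics/w10c.png

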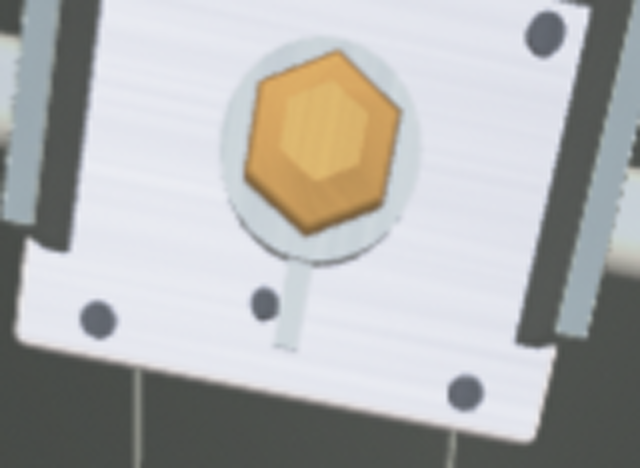

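Run:
```python
from held import *
c,s=pickle.load(open("w10.png.pkl","rb"))
q=lambda u:np.array(u)/4+[252,0]
for z in(.047,.052,.056):
    a,b,p=[plane(c,[q(u)],zz)[0,:2] for u,zz in(((287,347),z),((299,263),z),((264,303),.057))]
    d=a-b;o=np.array([.6083,.047]);v=a-o;w=p-o;f=lambda t:round(np.degrees(np.arctan2(t[1],t[0])),1)
    print(z,"pointer edge dir",f(d),"axis->tip",f(v),np.linalg.norm(v).round(4),"pin",f(w),np.linalg.norm(w).round(4))
```

```text
0.047 pointer edge dir 173.9 axis->tip 173.0 0.0465 pin 160.9 0.0379
0.052 pointer edge dir 173.9 axis->tip 173.0 0.0468 pin 160.9 0.0379
0.056 pointer edge dir 173.9 axis->tip 172.9 0.047 pin 160.9 0.0379
```

The pointer is at 172–173° against a home of 171.9° ± 1°, and the stop was felt firmly. Handing in.

```bash
python3 -c "
from cell import arm
print(arm.sign_off())"
```

```text
the job is handed in; nothing more can be done
None
```

The job is handed in: I turned the spindle clockwise in three strokes until it pressed on the stop (last measured about 1° from home), laid the larger wrench flat and wholly on the pad, and signed off at about 30 s of the 72 s.

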